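Find the waxed block on the slip board

TASK

One of the two look-alike wood blocks on the hinged slip board has been waxed underneath. Push the tapered prop further in under the board, and so steepen it little by little, until the waxed block lets go and slides by itself down to the stop while the other one still stays up where it is; keep your hand off both blocks and the board until then. Leave the board propped at that slope with the other block untouched on it, and lay the block that slid flat in the steel tray, leaving the other things on the bench alone.

Things in the scene. Friction and masses are not known exactly. Their poses are not given: they have to be found in the camera images.
- ramp_frame: Fixed frame of 30 mm high battens on the bench: hinge cleat (45 x 200 mm) and two rails 25 mm wide, 330 mm long, with a 72 mm wide open channel between them. Origin on the bench under the middle of the hinge line; x runs along the channel from hinge to open end (the board's uphill), y across, z up. The channel is open above beyond the board's end.
- slip_board: Plywood board 280 x 200 x 12 mm on the rails, hinged to the cleat. Origin mid hinge line at its underside, 30 mm above the bench; x up the board to the free end (282 mm), z out of it, upper face at z = 12 mm. A stop batten across the low end spans x = 4 to 20 mm, 14 mm high. Slope = tilt of its z axis: level at the start, up to 0.6 rad. It rests on the prop by its weight; nothing else holds it up.
- prop: Loose timber prop 270 x 60 x 70 mm high, 0.43 kg, its tapered nose at the mouth of the channel. Origin mid underside; x from nose tip (-135 mm) to square tail face (+135 mm), along the frame's x; z up. The nose is 22 mm high at the tip, full height from point prop_edge on. Pushing it to the hinge takes 3 to 20 N and lifts the board; it stays where it is left, by friction.
- block_a: One of two look-alike sawn pine blocks, 60 x 90 x 38 mm, 0.07 to 0.14 kg, side by side near the top of the board, 90 mm sides along the slope. Origin mid underside; x across the 60 mm width, y along the length, z up. Neither look nor lane tells which is waxed: that one slides first, at about 9 to 18 degrees of slope, different each time; the other holds 4 to 8 degrees more.
- block_b: The other of the two look-alike blocks, same size and axes as the first.
- tray: Open steel tray, 130 mm (x) by 200 mm (y), 73 mm high, walls and bottom 3 mm thick, 0.45 kg, loose on the bench. Origin in the middle of its underside, z up. A 120 mm high bench vise is bolted down on its near side.
- tape: Tape measure, 37 x 91 x 73 mm, standing behind the board's low end, a bystander. Origin under its middle. Behind it and behind the board a tall timber bracket is fixed on the bench, from about 0.7 m ahead of the robot on, so swing the arm over the near side.
- bevel: Sliding bevel gauge, 26 x 181 x 20 mm, lying behind the board, a bystander. Origin under its middle.
- prop_edge (a point): The top front edge of the prop, where taper meets top: mid width, 60 mm ahead of the prop's origin towards the nose, 70 mm high. Once it is under the board the slope is about atan(40 mm / its distance from the hinge line): further in is steeper.

How it is judged:
On the way:
1. the waxed block has slid by itself down to the stop of the sloping board, while the other block is still near the top (x of block_a in the frame of slip_board between 0.04 and 0.085 m and z of block_a in the frame of slip_board between 0.004 and 0.02 m and angle between slip_board's own z axis and vertical above 0.15 rad and x of block_b in the frame of slip_board above 0.175 m and z of block_b in the frame of slip_board between 0.004 and 0.02 m), for 0.2 s.
At the end, for the whole second after the job is handed in: The block that slid lies flat, right side up and at rest on the tray's bottom, inside its walls; the board is still propped at the slope of the slide (above 0.15 rad in any case) and still; the other block rests on it near the top (its middle over 175 mm up from the hinge line) (z of block_a in the frame of tray between -0.005 and 0.012 m and x of block_a in the frame of tray between -0.05 and 0.05 m and y of block_a in the frame of tray between -0.085 and 0.085 m and angle between block_a's own z axis and vertical below 0.12 rad and linear speed of block_a below 0.03 m/s and angle between slip_board's own z axis and vertical above 0.15 rad and angular speed of slip_board below 0.05 rad/s and x of block_b in the frame of slip_board above 0.175 m and z of block_b in the frame of slip_board between 0.004 and 0.02 m and linear speed of block_b below 0.02 m/s and angle between tray's own z axis and vertical below 0.1 rad); the robot touches nothing.
It fails at once if the other block slides too, or falls (its middle less than 170 mm up the board) (x of block_b in the frame of slip_board below 0.17 m).
It fails at once if the fingers push on the block that is to stay (contact force between the fingers and block_b above 1 N).
It fails at once if the fingers push on the waxed block or the board before that block has slid down ((contact force between the fingers and block_a above 1 N or contact force between the fingers and slip_board above 1 N) and x of block_a in the frame of slip_board between 0.11 and 0.29 m and z of block_a in the frame of slip_board between 0.004 and 0.02 m).
It fails at once if the board drops or is jerked up (faster than 1 rad/s) (angular speed of slip_board above 1 rad/s).
It fails at once if a bystander (tape measure, bevel gauge) is moved more than 3 cm (distance of any of tape, bevel from where it was at the start of the episode above 0.03 m).
It also fails if it takes over 72 s, if anything falls off the work surface, if the arm or the gripper's body presses on something with over 40 N, if the wrist force passes 120 N, or if a joint passes its speed limit or range.

ROBOT

A 6-joint arm with a two-finger parallel gripper is mounted at the origin on a cart in front of the work surface, level with it; the furniture and walls round the work are solid. World frame = base frame: x ahead of the robot, y to its left, z up, the work surface at z = 0. Lengths are in m, angles in rad, forces in N, time in s.
With the tool pointing down it reaches from about 0.275 to 0.85 m from the base axis. Payload 19 kg.
Tool frame: the origin (TCP) lies on the mounting face of the last link; the fingertips stand 173 mm ahead of it and the grasp point (between the pads) lies 155 mm ahead of it (arm.tip_reach is the distance from the TCP to the fingertips, in m); z points along the fingers, y is the line along which they close (so a half turn about z gives the same grasp; the last joint's range is limited). The gripper opens to 85 mm and grips with 20 to 120 N. Pads are 22 mm wide; open, the fingers measure 114 mm over their backs; the gripper's body (76 mm by 85 mm) begins 54 mm behind the grasp point. The pads swing forward as they close: fully open they stand 13 mm farther back than shut.
Start: joints at [1.158, 0.15, 1.437, -0, 1.554, -0.134], TCP at [0.158, 0.553, 0.405] pointing down, gripper open.
Joint ranges: [-2.8, 2.8], [-0.68, 2.1], [0.12, 2.68], [-1.39, 4.53], [0.16, 2.79], [-2.81, 2.81]. Speed limits (rad/s): [1.89, 1.89, 2.22, 3.01, 3.01, 3.01].

INTERFACE

Orientations are given as a rotation vector (axis times angle).
In Python, from plant import sensors, vision, workorder, arm gives the robot as it stands. The module is installed in compiled form; this text tells all that it offers.
- The arm moves only by the tool apply_moves, never from a script. Its argument "moves" is one flat list of numbers, 4 for each row, row after row: the shift along the world's x, y, z in units of 40 mm (1.0 is 40 mm), then the turn about the world's z in units of 6 degrees (1.0 is 6 degrees). In form: [dx, dy, dz, twist, dx, dy, dz, twist, ...]. A call has 1 to 5 rows; each row is the pose to reach, as a shift and turn from the pose commanded when the call began; what a row does not reach only later rows make up. A row lasts 1/12 s, in which the tool goes at most 41.7 mm and 7.16 degrees, less where a joint would pass 70% of its speed; a pose out of reach is approached as far as the arm can. A call with a gripper value outside its range is refused whole. "fingers" is the opening, from -1 (shut) to 1 (fully open), set as the call begins (left out, the last holds). The fingers move at their own pace and stop on an object; the grip force is fixed at half the most. Time passes only in rows, so rows that repeat a pose let the fingers close. It gives the time, the measured TCP pose, the force, the opening and the grip force at its end, in the units of the state.
- sensors.get_state(): the state, without advancing time (a new reading comes with each control period).
- vision.camera(name): name is "scene" or "side" or "wrist"; returns a dict with "color" (384x512x3 uint8, blue, green, red), "range_z" (384x512 float32, m along the optical axis (not along the pixel's ray), 0 where there is no reading), "camera_matrix" (3x3 intrinsics, pixels), "R" (3x3) and "t" (3): a world point X has camera coordinates R X + t. Camera axes: x right, y down, z forward; pixel columns grow to the right and rows downward; lengths in m; the calibration is good to about 2 mm. A picture is of the moment at which its call begins.
- workorder.sign_off(): hands the job in; it is judged then, once.
The state is a dict: "time_s": time; "joint_pos": joint angles; "qd": joint speeds; "joint_efforts": joint torques, N m; "ee_pos": TCP position; "tool_rot": TCP orientation; "contact_force": force on the tool from outside, world axes, zero at the start; "torque": the same for the moment, N m; "grip_width": opening from 0.0 (shut) to 1.0 (fully open); "finger_force": force on a finger pad.
Only numpy, scipy, OpenCV 4.12 (cv2) and the standard library are available. Lean on these libraries where they do the work, as an engineer would, in place of code of your own. Each camera call takes 0.05 s, during which the arm holds its last target. There are 200 camera calls.

## Working session

There is one attempt and no reset: what is moved stays moved. The work goes in short steps, Python scripts to look and compute and a tool call to move; the robot and the scene stay as the last step left them, time stands still between calls to the robot, and variables do not carry over. Pictures are saved under pics/ and viewed, at most 10 in all, crops included, and the job is handed in when it is done.

Besides the shell and the picture viewer there is one more tool, called after "Request:" by a JSON object that holds its "api" and its "payload". apply_moves: Moves the arm, as the interface text tells. Its arguments: {"type":"object","properties":{"moves":{"type":"array","items":{"type":"number"}},"fingers":{"type":"number"}},"required":["moves"]}

```bash
mkdir -p pics; cat > h.py <<'E'
import numpy as np, cv2
from plant import sensors, vision, workorder, arm
def cam(n):
    c=vision.camera(n); c['P']=pts(c); return c
def pts(c):
    K=c['camera_matrix'];z=c['range_z'];v,u=np.mgrid[:384,:512]
    X=np.stack([(u-K[0,2])/K[0,0]*z,(v-K[1,2])/K[1,1]*z,z],-1)
    W=(X-c['t'])@c['R']; W[z<=0]=np.nan; return W
E
python3 - <<'E'
from h import *
a=cam('scene');b=cam('side')
np.savez('c0.npz',a=a['P'],b=b['P'],ac=a['color'],bc=b['color'])
cv2.imwrite('pics/a.png',a['color']);cv2.imwrite('pics/b.png',b['color'])
s=sensors.get_state();print(s['ee_pos'],s['tool_rot'],s['time_s'],arm.tip_reach)
for c in(a,b):print(-c['R'].T@c['t'],c['R'])
E
```

```text
[0.15825178 0.55276351 0.40416818] [-4.36459262e-01 -3.11084161e+00  1.64412767e-03] 0.1 0.1734
[-0.10082304 -1.05432928  0.64358566] [[ 0.83975319 -0.54253129 -0.02178023]
 [-0.24106509 -0.33658746 -0.91027276]
 [ 0.48652051  0.76965491 -0.41343575]]
[0.60649567 0.91587239 0.61645817] [[-0.99898257  0.03956612  0.02164146]
 [ 0.00180515  0.51457325 -0.85744453]
 [-0.04506187 -0.85653307 -0.51412113]]
```

View pics/a.png

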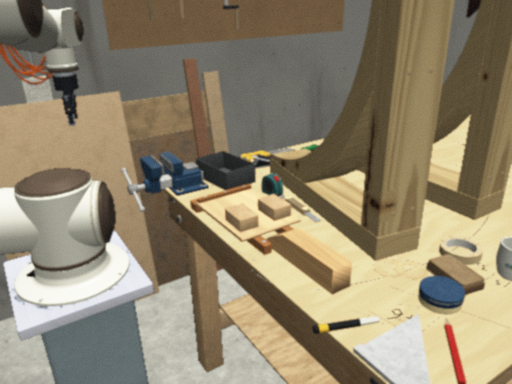

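View pics/b.png

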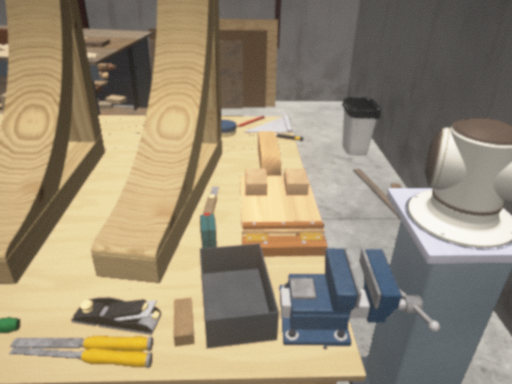

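The scene view shows the prop's tail at about (335,275), the blocks at (241,216) and (274,206), and the tray at (225,170). The side view shows the board at (280,215), blocks at (256,180) and (295,180), the tray at (238,293), and the vise on the tray's robot side.

```bash
python3 - <<'E'
from h import *
d=np.load('c0.npz')
def rects(P,lo,hi,box,nm):
    z=P[...,2];m=((z>lo)&(z<hi)&(P[...,0]>box[0])&(P[...,0]<box[1])&(P[...,1]>box[2])&(P[...,1]<box[3])).astype('uint8')
    n,l,s,c=cv2.connectedComponentsWithStats(m,connectivity=4)
    for i in range(1,n):
        if s[i,4]<25: continue
        Q=P[l==i];r=cv2.minAreaRect(Q[:,:2].astype('float32'))
        print(nm,s[i,4],'pix',c[i].round(),'c',np.round(r[0],4),'sz',np.round(r[1],3),'ang',round(r[2],1),'z',Q[:,2].mean().round(4),'lo',Q[:,:2].min(0).round(3),'hi',Q[:,:2].max(0).round(3))
for n in 'ab':
    P=d[n]
    for lo,hi in((.074,.09),(.063,.077),(.036,.050),(.024,.034),(.051,.06),(.01,.022),(.0015,.006)):
        rects(P,lo,hi,(.2,.85,-.6,.7),f'{n} {lo}')
E
```

```text
a 0.074 159 pix [289. 169.] c [0.7504 0.0999] sz [0.298 0.009] ang 80.3 z 0.0822 lo [ 0.721 -0.046] hi [0.777 0.247]
a 0.074 72 pix [190. 165.] c [0.4874 0.341 ] sz [0.057 0.047] ang 87.7 z 0.0777 lo [0.464 0.312] hi [0.512 0.368]
a 0.074 51 pix [174. 171.] c [0.4057 0.3289] sz [0.029 0.104] ang 16.4 z 0.0815 lo [0.398 0.279] hi [0.433 0.383]
a 0.074 63 pix [151. 175.] c [0.3391 0.3421] sz [0.031 0.118] ang 1.3 z 0.0828 lo [0.325 0.283] hi [0.356 0.401]
a 0.074 340 pix [274. 202.] c [ 0.5575 -0.0898] sz [0.095 0.063] ang 89.5 z 0.0807 lo [ 0.526 -0.137] hi [ 0.59  -0.042]
a 0.074 380 pix [241. 213.] c [ 0.4454 -0.0914] sz [0.094 0.062] ang 88.6 z 0.0806 lo [ 0.414 -0.138] hi [ 0.477 -0.044]
a 0.074 330 pix [390. 228.] c [ 0.718  -0.4002] sz [0.065 0.157] ang 54.0 z 0.0821 lo [ 0.66  -0.423] hi [ 0.801 -0.328]
a 0.063 359 pix [225. 163.] c [0.6126 0.3113] sz [0.137 0.212] ang 6.6 z 0.0694 lo [0.535 0.2  ] hi [0.691 0.423]
a 0.063 1932 pix [344. 200.] c [ 0.7854 -0.084 ] sz [0.669 0.144] ang 80.1 z 0.0708 lo [ 0.66  -0.424] hi [0.85  0.256]
a 0.063 176 pix [185. 171.] c [0.4564 0.3404]
[... 24345 characters left out ...]
] hi [0.794 0.384]
b 0.0015 76 pix [129. 330.] c [0.808 0.378] sz [0.004 0.085] ang 77.2 z 0.0036 lo [0.766 0.369] hi [0.85  0.388]
b 0.0015 26 pix [270. 339.] c [0.5467 0.4051] sz [0.024 0.003] ang 7.2 z 0.004 lo [0.535 0.403] hi [0.559 0.407]
b 0.0015 26 pix [256. 341.] c [0.5742 0.4087] sz [0.024 0.003] ang 9.7 z 0.004 lo [0.562 0.407] hi [0.586 0.411]
b 0.0015 55 pix [224. 345.] c [0.6321 0.4159] sz [0.059 0.004] ang 7.3 z 0.0036 lo [0.603 0.411] hi [0.662 0.421]
b 0.0015 31 pix [291. 345.] c [0.5096 0.4177] sz [0.004 0.031] ang 83.2 z 0.0039 lo [0.494 0.414] hi [0.525 0.42 ]
b 0.0015 65 pix [329. 345.] c [0.4426 0.4211] sz [0.005 0.067] ang 88.0 z 0.004 lo [0.409 0.417] hi [0.476 0.423]
```

Request:
{"api": "apply_moves", "payload": {"moves": [0.3, -0.9, 0, -0.5, 0.6, -1.8, 0, -1, 0.9, -2.7, 0, -1.5, 1.2, -3.6, 0, -2, 1.5, -4.5, 0, -2.5], "fingers": -0.3}}

```text
time_s: 0.52
ee_pos: [0.2182, 0.3711, 0.4043]
tool_rot: [-0.842, -3.027, 0.001]
contact_force: [1.1, -1.4, 0.9]
grip_width: 0.354
finger_force: 0.0
```

Request:
{"api": "apply_moves", "payload": {"moves": [0.3, -0.9, 0, -0.5, 0.6, -1.8, 0, -1, 0.9, -2.7, 0, -1.5, 1.2, -3.6, 0, -2, 1.5, -4.5, 0, -2.5]}}

```text
time_s: 0.93
ee_pos: [0.2778, 0.1917, 0.4046]
tool_rot: [1.228, 2.891, 0.0]
contact_force: [0.8, -1.0, -0.7]
grip_width: 0.35
finger_force: 0.0
```

Request:
{"api": "apply_moves", "payload": {"moves": [0.3, -0.9, 0, -0.5, 0.6, -1.8, 0, -1, 0.9, -2.7, 0, -1.5, 1.2, -3.6, 0, -2, 1.5, -4.5, 0, -2.5]}}

```text
time_s: 1.35
ee_pos: [0.336, 0.0178, 0.4048]
tool_rot: [1.591, 2.708, 0.0]
contact_force: [1.2, 0.4, 1.0]
grip_width: 0.35
finger_force: 0.0
```

Request:
{"api": "apply_moves", "payload": {"moves": [0.3, -0.9, 0, -0.5, 0.6, -1.8, 0, -1, 0.9, -2.7, 0, -1.5, 1.2, -3.6, 0, -2, 1.5, -4.5, 0, -2.5]}}

```text
time_s: 1.77
ee_pos: [0.3962, -0.1627, 0.4045]
tool_rot: [-1.932, -2.477, -0.0]
contact_force: [0.7, 0.4, -0.8]
grip_width: 0.351
finger_force: 0.0
```

Request:
{"api": "apply_moves", "payload": {"moves": [0.27, -0.8, 0, -0.5, 0.54, -1.6, 0, -1, 0.81, -2.4, 0, -1.5, 1.1, -3.2, 0, -2, 1.35, -4, 0, -2.35]}}

```text
time_s: 2.18
ee_pos: [0.4506, -0.3223, 0.4042]
tool_rot: [-2.221, -2.221, -0.0]
contact_force: [0.5, 0.8, 0.9]
grip_width: 0.35
finger_force: 0.0
```

Request:
{"api": "apply_moves", "payload": {"moves": [0.27, -0.8, 0, 0, 0.54, -1.6, 0, 0, 0.81, -2.4, 0, 0, 1.1, -3.2, 0, 0, 1.35, -3.8, -0.2, 0]}}

```text
time_s: 2.6
ee_pos: [0.5045, -0.475, 0.3971]
tool_rot: [2.218, 2.223, -0.001]
contact_force: [-0.2, -0.1, 0.4]
grip_width: 0.353
finger_force: 0.0
```

Request:
{"api": "apply_moves", "payload": {"moves": [0, 0, -0.95, 0, 0, 0, -1.9, 0, 0, 0, -2.85, 0, 0, 0, -3.8, 0, 0, 0, -4.8, 0]}}

```text
time_s: 3.02
ee_pos: [0.504, -0.4723, 0.2029]
tool_rot: [-2.218, -2.225, 0.0]
contact_force: [0.1, -0.7, 0.4]
grip_width: 0.35
finger_force: 0.0
```

```bash
python3 - <<'E'
from h import *
s=sensors.get_state();print(s['ee_pos'],s['tool_rot'],s['contact_force'],s['time_s'])
a=cam('scene');P=a['P'];cv2.imwrite('pics/c.png',cv2.resize(a['color'][130:340,170:420],None,fx=3,fy=3)[:600])
E
```

```text
[ 0.50403287 -0.47233019  0.20292679] [-2.21826056e+00 -2.22453334e+00  9.62656558e-05] [ 0.0722121  -0.72126199  0.38453421] 3.0167
```

View pics/c.png

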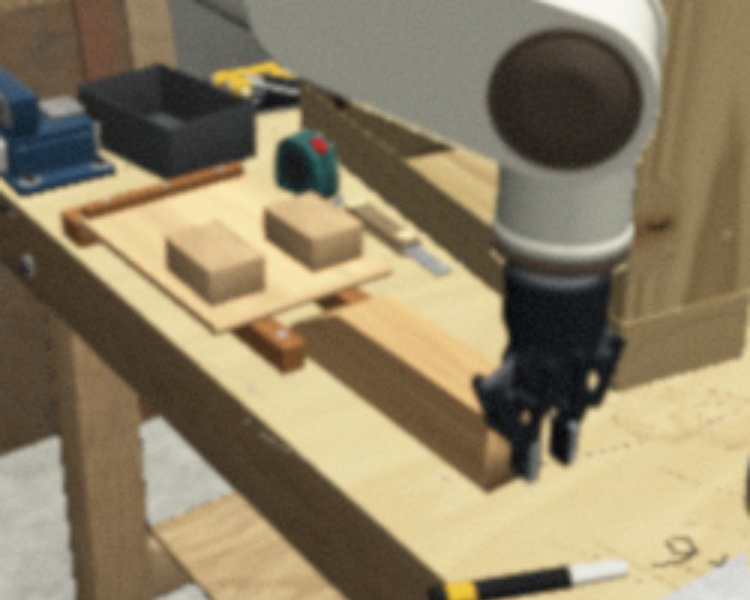

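The fingers stand just behind the prop's tail, around (545,440) in the crop, centred on it; both blocks are still up the board.

Request:
{"api": "apply_moves", "payload": {"moves": [0, 0.2, 0, 0, 0, 0.4, 0, 0, 0, 0.6, 0, 0, 0, 0.8, 0, 0, 0, 1.0, 0, 0]}}

```text
time_s: 3.48
ee_pos: [0.5047, -0.4321, 0.2074]
tool_rot: [2.215, 2.222, -0.001]
contact_force: [-0.8, -4.5, 2.2]
grip_width: 0.349
finger_force: 2.3
```

Request:
{"api": "apply_moves", "payload": {"moves": [0, 0.2, 0, 0, 0, 0.4, 0, 0, 0, 0.6, 0, 0, 0, 0.8, 0, 0, 0, 1.0, 0, 0]}}

```text
time_s: 3.9
ee_pos: [0.5045, -0.3929, 0.2071]
tool_rot: [2.214, 2.221, -0.002]
contact_force: [0.2, -13.5, 7.7]
grip_width: 0.349
finger_force: 7.0
```

Request:
{"api": "apply_moves", "payload": {"moves": [0, 0.15, 0, 0, 0, 0.3, 0, 0, 0, 0.45, 0, 0, 0, 0.6, 0, 0, 0, 0.7, 0, 0]}}

```text
time_s: 4.32
ee_pos: [0.5046, -0.3648, 0.2071]
tool_rot: [2.214, 2.221, -0.002]
contact_force: [0.5, -13.2, 8.4]
grip_width: 0.348
finger_force: 6.6
```

```bash
cat >> h.py <<'E'
import json,os
def look():
    # block tops from both views: side camera sees the board faces well; fit board plane, then points above it
    s=sensors.get_state(); c=cam('side');P=c['P']
    box=(P[...,0]>.39)&(P[...,0]<.61)&(P[...,1]>-.175)&(P[...,1]<.09)&(P[...,2]>.03)&(P[...,2]<.25)
    Q=P[box]; A=np.c_[Q[:,1],np.ones(len(Q))]; 
    best=0
    for th in np.radians(np.arange(-1,35,.1)):
        h=Q[:,2]-(.12-Q[:,1])*np.tan(th)-.030-.012/np.cos(th)
        n=(abs(h)<.004).sum()
        if n>best: best,t=n,th
    u=(.12-P[...,1]); ux=u*np.cos(t)+(P[...,2]-.03)*np.sin(t); uz=-u*np.sin(t)+(P[...,2]-.03)*np.cos(t)
    print('t',round(s['time_s'],2),'tcp',s['ee_pos'].round(4),'F',s['contact_force'].round(1),'slope',np.degrees(t).round(1),end=' ')
    top=box&(abs(uz-.050)<.006)
    for lo,hi in((.39,.5),(.5,.61)):
        m=top&(P[...,0]>lo)&(P[...,0]<hi); n,l,st,_=cv2.connectedComponentsWithStats(m.astype('uint8'))
        k=l==1+st[1:,4].argmax()
        print('| n',k.sum(),'up',ux[k].min().round(3),ux[k].max().round(3),'x',np.round((P[k,0].min()+P[k,0].max())/2,4),end=' ')
    print()
    return c
E
python3 -c "
from h import *
look()"
```

```text
t 4.32 tcp [ 0.5046 -0.3648  0.2071] F [  0.5 -13.2   8.4] slope 7.4 | n 454 up 0.161 0.255 x 0.4437 | n 449 up 0.16 0.256 x 0.555
```

Request:
{"api": "apply_moves", "payload": {"moves": [0, 0.1, 0, 0, 0, 0.2, 0, 0, 0, 0.3, 0, 0, 0, 0.4, 0, 0, 0, 0.5, 0, 0]}}

```text
time_s: 4.78
ee_pos: [0.5046, -0.3449, 0.207]
tool_rot: [2.215, 2.221, -0.001]
contact_force: [-0.7, -11.2, 8.2]
grip_width: 0.354
finger_force: 5.9
```

```bash
python3 -c "
from h import *
look()"
```

```text
t 4.78 tcp [ 0.5046 -0.3449  0.207 ] F [ -0.7 -11.2   8.2] slope 8.4 | n 466 up 0.159 0.255 x 0.4435 | n 457 up 0.16 0.254 x 0.5551
```

Request:
{"api": "apply_moves", "payload": {"moves": [0, 0.1, 0, 0, 0, 0.2, 0, 0, 0, 0.3, 0, 0, 0, 0.4, 0, 0, 0, 0.4, 0, 0]}}

```text
time_s: 5.25
ee_pos: [0.5046, -0.3283, 0.2067]
tool_rot: [2.215, 2.222, -0.001]
contact_force: [0.7, -5.6, 5.3]
grip_width: 0.351
finger_force: 3.1
```

```bash
python3 -c "
from h import *
look()"
```

```text
t 5.25 tcp [ 0.5046 -0.3283  0.2067] F [ 0.7 -5.6  5.3] slope 9.0 | n 471 up 0.16 0.253 x 0.4434 | n 460 up 0.161 0.252 x 0.5551
```

Request:
{"api": "apply_moves", "payload": {"moves": [0, 0.1, 0, 0, 0, 0.2, 0, 0, 0, 0.3, 0, 0, 0, 0.3, 0, 0, 0, 0.3, 0, 0]}}

```text
time_s: 5.72
ee_pos: [0.5045, -0.3163, 0.2063]
tool_rot: [2.216, 2.223, -0.0]
contact_force: [0.5, -5.3, 3.3]
grip_width: 0.35
finger_force: 2.5
```

```bash
python3 -c "
from h import *
look()"
```

```text
t 5.72 tcp [ 0.5045 -0.3163  0.2063] F [ 0.5 -5.3  3.3] slope 9.5 | n 477 up 0.159 0.255 x 0.4438 | n 480 up 0.16 0.254 x 0.5551
```

Request:
{"api": "apply_moves", "payload": {"moves": [0, 0.1, 0, 0, 0, 0.2, 0, 0, 0, 0.3, 0, 0, 0, 0.4, 0, 0, 0, 0.4, 0, 0]}}

```text
time_s: 6.18
ee_pos: [0.5044, -0.3, 0.2062]
tool_rot: [2.216, 2.223, -0.0]
contact_force: [0.9, -3.9, 1.6]
grip_width: 0.347
finger_force: 1.8
```

Request:
{"api": "apply_moves", "payload": {"moves": [0, 0, 0, 0, 0, 0, 0, 0, 0, 0, 0, 0, 0, 0, 0, 0, 0, 0, 0, 0]}}

```text
time_s: 6.6
ee_pos: [0.5042, -0.3004, 0.2046]
tool_rot: [-2.218, -2.224, -0.0]
contact_force: [0.8, -0.9, 0.1]
grip_width: 0.35
finger_force: 0.5
```

```bash
python3 -c "
from h import *
look()"
```

```text
t 6.6 tcp [ 0.5042 -0.3004  0.2046] F [ 0.8 -0.9  0.1] slope 10.2 | n 484 up 0.16 0.255 x 0.4437 | n 485 up 0.16 0.257 x 0.555
```

Request:
{"api": "apply_moves", "payload": {"moves": [0, 0.1, 0, 0, 0, 0.2, 0, 0, 0, 0.3, 0, 0, 0, 0.4, 0, 0, 0, 0.4, 0, 0]}}

```text
time_s: 7.07
ee_pos: [0.5042, -0.2842, 0.2046]
tool_rot: [-2.218, -2.225, 0.0]
contact_force: [0.2, 0.1, 0.7]
grip_width: 0.351
finger_force: 0.0
```

Request:
{"api": "apply_moves", "payload": {"moves": [0, 0, 0, 0, 0, 0, 0, 0, 0, 0, 0, 0, 0, 0, 0, 0, 0, 0, 0, 0]}}

```text
time_s: 7.48
ee_pos: [0.5042, -0.2846, 0.2046]
tool_rot: [-2.218, -2.224, 0.0]
contact_force: [-0.4, -0.2, 0.0]
grip_width: 0.345
finger_force: 0.0
```

```bash
python3 -c "
from h import *
look()"
```

```text
t 7.48 tcp [ 0.5042 -0.2846  0.2046] F [-0.4 -0.2  0. ] slope 11.1 | n 493 up 0.161 0.257 x 0.4438 | n 481 up 0.158 0.254 x 0.5549
```

Request:
{"api": "apply_moves", "payload": {"moves": [0, 0.08, 0, 0, 0, 0.16, 0, 0, 0, 0.24, 0, 0, 0, 0.32, 0, 0, 0, 0.35, 0, 0]}}

```text
time_s: 7.95
ee_pos: [0.5042, -0.2706, 0.2047]
tool_rot: [2.218, 2.224, -0.001]
contact_force: [1.0, -7.0, -3.5]
grip_width: 0.353
finger_force: 3.4
```

Request:
{"api": "apply_moves", "payload": {"moves": [0, 0, 0, 0, 0, 0, 0, 0, 0, 0, 0, 0, 0, 0, 0, 0, 0, 0, 0, 0]}}

```text
time_s: 8.37
ee_pos: [0.5042, -0.2706, 0.2047]
tool_rot: [-2.218, -2.225, 0.0]
contact_force: [-0.9, -3.4, -1.1]
grip_width: 0.352
finger_force: 1.7
```

```bash
python3 -c "
from h import *
look()"
```

```text
t 8.37 tcp [ 0.5042 -0.2706  0.2047] F [-0.9 -3.4 -1.1] slope 12.0 | n 492 up 0.161 0.252 x 0.4438 | n 490 up 0.16 0.252 x 0.5551
```

Request:
{"api": "apply_moves", "payload": {"moves": [0, 0.07, 0, 0, 0, 0.14, 0, 0, 0, 0.21, 0, 0, 0, 0.28, 0, 0, 0, 0.3, 0, 0]}}

```text
time_s: 8.83
ee_pos: [0.5042, -0.2585, 0.2047]
tool_rot: [2.218, 2.224, -0.001]
contact_force: [-0.7, -7.4, -3.6]
grip_width: 0.351
finger_force: 3.6
```

Request:
{"api": "apply_moves", "payload": {"moves": [0, 0, 0, 0, 0, 0, 0, 0, 0, 0, 0, 0, 0, 0, 0, 0, 0, 0, 0, 0]}}

```text
time_s: 9.25
ee_pos: [0.5043, -0.2586, 0.2047]
tool_rot: [-2.218, -2.225, 0.0]
contact_force: [-0.6, -4.2, -1.8]
grip_width: 0.352
finger_force: 2.0
```

```bash
python3 -c "
from h import *
look()"
```

```text
t 9.25 tcp [ 0.5043 -0.2586  0.2047] F [-0.6 -4.2 -1.8] slope 12.7 | n 511 up 0.158 0.254 x 0.4439 | n 506 up 0.161 0.251 x 0.5552
```

Request:
{"api": "apply_moves", "payload": {"moves": [0, 0.06, 0, 0, 0, 0.12, 0, 0, 0, 0.18, 0, 0, 0, 0.24, 0, 0, 0, 0.25, 0, 0]}}

```text
time_s: 9.72
ee_pos: [0.5042, -0.2485, 0.2047]
tool_rot: [2.218, 2.225, -0.001]
contact_force: [-0.2, -7.1, -3.3]
grip_width: 0.345
finger_force: 3.8
```

Request:
{"api": "apply_moves", "payload": {"moves": [0, 0, 0, 0, 0, 0, 0, 0, 0, 0, 0, 0, 0, 0, 0, 0, 0, 0, 0, 0]}}

```text
time_s: 10.13
ee_pos: [0.5042, -0.2486, 0.2047]
tool_rot: [-2.218, -2.225, 0.0]
contact_force: [-1.6, -5.1, -3.5]
grip_width: 0.347
finger_force: 2.5
```

```bash
python3 -c "
from h import *
look()"
```

```text
t 10.13 tcp [ 0.5042 -0.2486  0.2047] F [-1.6 -5.1 -3.5] slope 13.5 | n 524 up 0.161 0.254 x 0.4436 | n 524 up 0.159 0.254 x 0.5553
```

Request:
{"api": "apply_moves", "payload": {"moves": [0, 0.06, 0, 0, 0, 0.12, 0, 0, 0, 0.18, 0, 0, 0, 0.22, 0, 0, 0, 0.22, 0, 0]}}

```text
time_s: 10.6
ee_pos: [0.5042, -0.2396, 0.2047]
tool_rot: [2.218, 2.225, -0.0]
contact_force: [0.4, -5.1, -2.8]
grip_width: 0.354
finger_force: 2.2
```

Request:
{"api": "apply_moves", "payload": {"moves": [0, 0, 0, 0, 0, 0, 0, 0, 0, 0, 0, 0, 0, 0, 0, 0, 0, 0, 0, 0]}}

```text
time_s: 11.02
ee_pos: [0.5042, -0.2397, 0.2046]
tool_rot: [-2.218, -2.224, 0.0]
contact_force: [0.4, -4.4, -2.9]
grip_width: 0.349
finger_force: 1.8
```

```bash
python3 -c "
from h import *
look()"
```

```text
t 11.02 tcp [ 0.5042 -0.2397  0.2046] F [ 0.4 -4.4 -2.9] slope 14.2 | n 535 up 0.16 0.255 x 0.4434 | n 575 up 0.129 0.225 x 0.5555
```

The far block has let go at 14.2°; I'll hold and let it slide.

Request:
{"api": "apply_moves", "payload": {"moves": [0, 0, 0, 0, 0, 0, 0, 0, 0, 0, 0, 0, 0, 0, 0, 0, 0, 0, 0, 0]}}

```text
time_s: 11.48
ee_pos: [0.5043, -0.2397, 0.2047]
tool_rot: [-2.218, -2.225, 0.0]
contact_force: [-0.8, -3.3, -1.9]
grip_width: 0.347
finger_force: 1.5
```

Request:
{"api": "apply_moves", "payload": {"moves": [0, 0, 0, 0, 0, 0, 0, 0, 0, 0, 0, 0, 0, 0, 0, 0, 0, 0, 0, 0]}}

```text
time_s: 11.9
ee_pos: [0.5043, -0.2397, 0.2047]
tool_rot: [-2.218, -2.225, 0.0]
contact_force: [0.4, -2.3, -2.1]
grip_width: 0.353
finger_force: 1.2
```

Request:
{"api": "apply_moves", "payload": {"moves": [0, 0, 0, 0, 0, 0, 0, 0, 0, 0, 0, 0, 0, 0, 0, 0, 0, 0, 0, 0]}}

```text
time_s: 12.32
ee_pos: [0.5042, -0.2397, 0.2047]
tool_rot: [-2.218, -2.225, 0.0]
contact_force: [0.0, -1.6, -1.2]
grip_width: 0.347
finger_force: 1.0
```

```bash
python3 -c "
from h import *
c=look();cv2.imwrite('pics/d.png',cv2.resize(c['color'][120:260,180:360],None,fx=4,fy=4))"
```

```text
t 12.32 tcp [ 0.5042 -0.2397  0.2047] F [ 0.  -1.6 -1.2] slope 14.3 | n 536 up 0.161 0.255 x 0.4432 | n 476 up 0.043 0.111 x 0.5542
```

View pics/d.png

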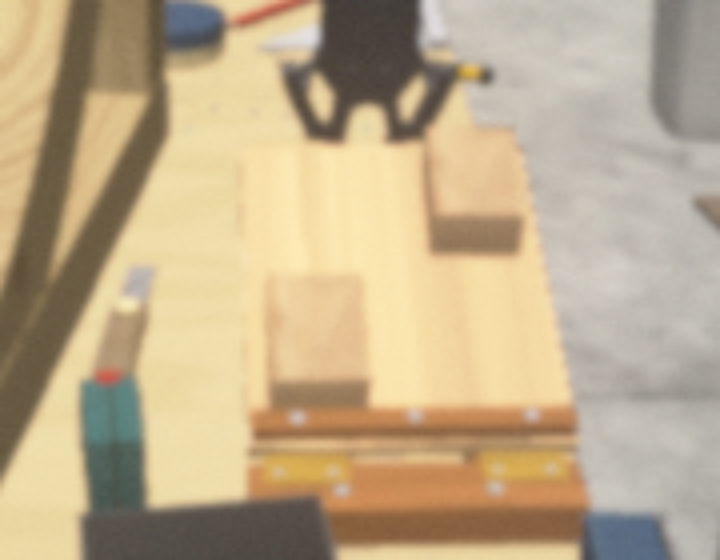

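The lower-left block at (318,340) rests on the stop, and the other is still up at (475,190). I'll retreat and go to the slid block.

Request:
{"api": "apply_moves", "payload": {"moves": [0, -0.1, 0, 0, 0, -0.2, 0, 0, 0, -0.4, 0, 0, 0, -0.7, 0, 0, 0, -1.0, 0, 0]}}

```text
time_s: 12.78
ee_pos: [0.5043, -0.281, 0.2048]
tool_rot: [2.218, 2.225, -0.0]
contact_force: [-0.1, 0.0, -0.2]
grip_width: 0.352
finger_force: 0.0
```

Request:
{"api": "apply_moves", "payload": {"moves": [0, 0, 0.95, 0, 0, 0, 1.9, 0, 0, 0, 2.85, 0, 0, 0, 3.8, 0, 0, 0, 4.8, 0], "fingers": 1}}

```text
time_s: 13.2
ee_pos: [0.5038, -0.2807, 0.3984]
tool_rot: [-2.219, -2.224, 0.0]
contact_force: [0.7, -0.7, -0.1]
grip_width: 1.001
finger_force: 0.0
```

Request:
{"api": "apply_moves", "payload": {"moves": [0.13, 0.9, 0, 0, 0.26, 1.8, 0, 0, 0.4, 2.6, 0, 0, 0.5, 3.5, 0, 0, 0.65, 4.3, 0, 0]}}

```text
time_s: 13.62
ee_pos: [0.5302, -0.107, 0.3969]
tool_rot: [2.219, 2.224, 0.0]
contact_force: [0.7, -0.5, -0.3]
grip_width: 1.0
finger_force: 0.0
```

Request:
{"api": "apply_moves", "payload": {"moves": [0.13, 0.9, 0, 0, 0.26, 1.8, 0, 0, 0.4, 2.6, 0, 0, 0.5, 3.5, 0, 0, 0.65, 4.3, 0, 0]}}

```text
time_s: 14.03
ee_pos: [0.5566, 0.0654, 0.3969]
tool_rot: [2.219, 2.224, 0.0]
contact_force: [0.3, -0.9, 0.2]
grip_width: 1.0
finger_force: 0.0
```

```bash
python3 - <<'E'
from h import *
c=look();w=cam('wrist')
P=w['P'];z=P[...,2];print('wristP',np.nanpercentile(P.reshape(-1,3),[5,50,95],axis=0).round(3).tolist())
t=np.radians(14.25);u=.12-P[...,1];ux=u*np.cos(t)+(z-.03)*np.sin(t);uz=-u*np.sin(t)+(z-.03)*np.cos(t)
m=(abs(uz-.05)<.006)&(ux<.14)&(ux>0)&(P[...,0]>.51)&(P[...,0]<.61)
print(m.sum(),P[m].min(0),P[m].max(0),ux[m].min(),ux[m].max())
a=cam('scene');P=a['P'];z=P[...,2];u=.12-P[...,1];ux=u*np.cos(t)+(z-.03)*np.sin(t);uz=-u*np.sin(t)+(z-.03)*np.cos(t)
m=(abs(uz-.05)<.006)&(ux<.14)&(ux>0)&(P[...,0]>.51)&(P[...,0]<.61)
print(m.sum(),P[m].min(0),P[m].max(0),ux[m].min(),ux[m].max()) if m.any() else 0
cv2.imwrite('pics/w.png',w['color'])
E
```

```text
t 14.03 tcp [0.5566 0.0654 0.3969] F [ 0.3 -0.9  0.2] slope 14.3 | n 538 up 0.161 0.254 x 0.4435 | n 477 up 0.044 0.11 x 0.554 
wristP [[-0.371, -0.47, -0.9], [0.554, 0.08, 0.047], [0.763, 0.25, 0.305]]
5367 [0.52599072 0.02388499 0.0811063 ] [0.58549385 0.11043793 0.10727586] 0.022384200048433146 0.11150599837392988
159 [0.52475716 0.0184659  0.07991636] [0.58693724 0.11125181 0.10969849] 0.021664885107740443 0.11760924034205048
```

View pics/w.png

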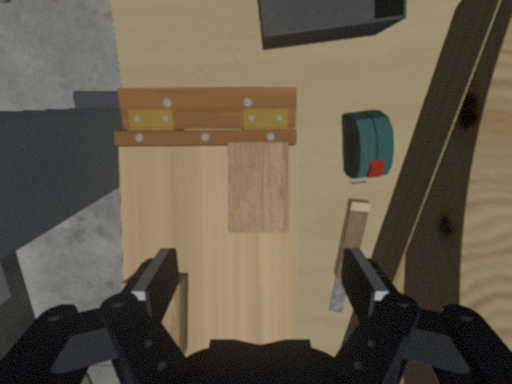

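The wrist view shows the block at (258,187) against the stop, with the open fingers either side of its lane and clear of the tape. I'll descend and grip.

Request:
{"api": "apply_moves", "payload": {"moves": [0, 0, -0.9, 0, 0, 0, -1.8, 0, 0, 0, -2.7, 0, 0, 0, -3.5, 0, 0, 0, -4.0, 0]}}

```text
time_s: 14.6
ee_pos: [0.5558, 0.0625, 0.2334]
tool_rot: [-2.218, -2.221, 0.004]
contact_force: [1.0, 0.2, 0.1]
grip_width: 0.999
finger_force: 0.0
```

Request:
{"api": "apply_moves", "payload": {"moves": [0, 0, 0, 0, 0, 0, 0, 0, 0, 0, 0, 0, 0, 0, 0, 0, 0, 0, 0, 0], "fingers": 0.2}}

```text
time_s: 15.02
ee_pos: [0.5569, 0.0636, 0.2386]
tool_rot: [2.216, 2.222, 0.002]
contact_force: [1.2, -7.5, 3.1]
grip_width: 0.692
finger_force: 64.8
```

```bash
python3 -c "
from h import *
s=sensors.get_state();print(s['ee_pos'],s['contact_force'],s['torque'],s['grip_width'],s['finger_force'])
look()"
```

```text
[0.55686286 0.06357549 0.23858197] [ 1.18456373 -7.48431399  3.12093072] [-1.17339479 -0.13453386  0.10014171] 0.6920214533192348 64.76210474967957
t 15.02 tcp [0.5569 0.0636 0.2386] F [ 1.2 -7.5  3.1] slope 14.1 | n 539 up 0.16 0.255 x 0.4436 | n 506 up 0.043 0.111 x 0.5559
```

Request:
{"api": "apply_moves", "payload": {"moves": [0, -0.03, 0.1, 0, 0, -0.05, 0.3, 0, 0, -0.05, 0.7, 0, 0, 0, 1.4, 0, 0, 0, 2.2, 0]}}

```text
time_s: 15.48
ee_pos: [0.5558, 0.0644, 0.3258]
tool_rot: [-2.217, -2.224, 0.001]
contact_force: [-0.2, -0.1, 0.1]
grip_width: 0.693
finger_force: 64.6
```

Request:
{"api": "apply_moves", "payload": {"moves": [0, 0, 0.6, 0, 0.2, 0.6, 1.2, 0.2, 0.4, 1.4, 1.6, 0.5, 0.5, 2.2, 1.6, 0.8, 0.7, 3.0, 1.6, 1.2]}}

```text
time_s: 15.9
ee_pos: [0.5839, 0.1855, 0.3917]
tool_rot: [2.072, 2.359, 0.005]
contact_force: [1.2, 0.2, -0.6]
grip_width: 0.691
finger_force: 64.6
```

Request:
{"api": "apply_moves", "payload": {"moves": [0.15, 0.8, 0, 0, 0.3, 1.6, 0, 0, 0.45, 2.4, 0, 0, 0.65, 3.2, 0, 0, 0.65, 3.2, 0, 0]}}

```text
time_s: 16.32
ee_pos: [0.6101, 0.3169, 0.3892]
tool_rot: [-2.069, -2.362, -0.002]
contact_force: [-1.6, -1.0, -1.5]
grip_width: 0.692
finger_force: 64.8
```

```bash
python3 - <<'E'
from h import *
s=sensors.get_state();print(s['ee_pos'],s['tool_rot'],s['grip_width'],s['finger_force'])
c=look()
cv2.imwrite('pics/e.png',c['color'])
P=c['P'];m=(P[...,0]>.52)&(P[...,0]<.70)&(P[...,1]>.195)&(P[...,1]<.43)&(P[...,2]>.064)&(P[...,2]<.077)
r=cv2.minAreaRect(P[m][:,:2].astype('float32'));print('tray',r)
E
```

```text
[0.61013461 0.31692735 0.38919224] [-2.06933923e+00 -2.36231742e+00 -2.28620563e-03] 0.6922177671371607 64.76247668266296
t 16.32 tcp [0.6101 0.3169 0.3892] F [-1.6 -1.  -1.5] slope 14.1 | n 536 up 0.16 0.253 x 0.4434 Traceback (most recent call last):
  File "<stdin>", line 3, in <module>
  File "h.py", line 25, in look
    k=l==1+st[1:,4].argmax()
           ~~~~~~~~~~~~~~~^^
ValueError: attempt to get argmax of an empty sequence
```

Request:
{"api": "apply_moves", "payload": {"moves": [0, 0, -0.8, 0, 0, 0, -1.6, 0, 0, 0, -2.4, 0, 0, 0, -3.2, 0, 0, 0, -3.8, 0]}}

```text
time_s: 16.78
ee_pos: [0.6098, 0.3114, 0.2352]
tool_rot: [-2.074, -2.359, 0.002]
contact_force: [0.3, -0.5, -1.5]
grip_width: 0.69
finger_force: 64.8
```

Request:
{"api": "apply_moves", "payload": {"moves": [0, 0, -0.2, 0, 0, 0, -0.4, 0, 0, 0, -0.6, 0, 0, 0, -0.8, 0, 0, 0, -1.0, 0]}}

```text
time_s: 17.2
ee_pos: [0.6106, 0.3123, 0.1975]
tool_rot: [2.074, 2.359, 0.003]
contact_force: [-0.1, 0.5, -0.6]
grip_width: 0.693
finger_force: 64.8
```

Request:
{"api": "apply_moves", "payload": {"moves": [0, 0, -0.03, 0, 0, 0, -0.06, 0, 0, 0, -0.1, 0, 0, 0, -0.1, 0, 0, 0, -0.1, 0]}}

```text
time_s: 17.62
ee_pos: [0.6105, 0.3124, 0.1938]
tool_rot: [2.074, 2.359, 0.002]
contact_force: [0.1, -0.7, 3.8]
grip_width: 0.692
finger_force: 65.4
```

```bash
python3 - <<'E'
from h import *
c=cam('side')
cv2.imwrite('pics/e.png',cv2.resize(c['color'][170:370,150:400],None,fx=3,fy=3))
E
```

```text
(no output)
```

View pics/e.png

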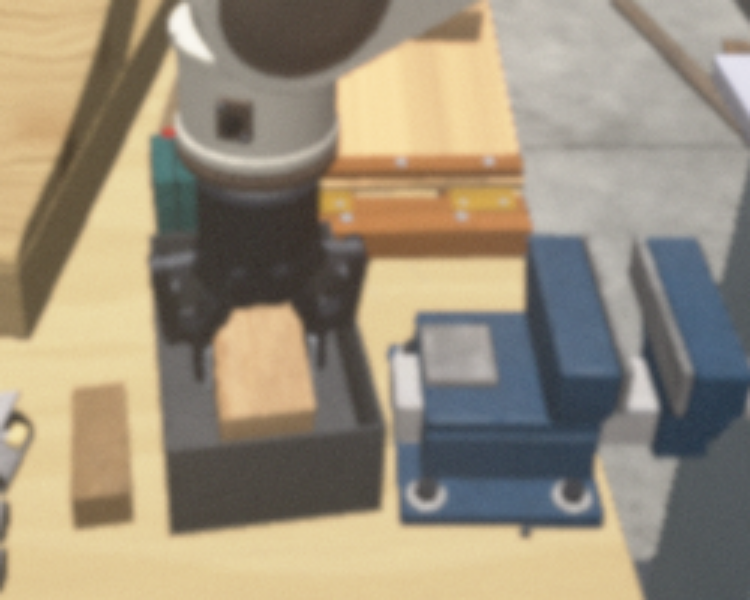

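The block (265,370) is inside the tray, its low edge just touching the bottom. I'll release it and withdraw.

Request:
{"api": "apply_moves", "payload": {"moves": [0, 0, 0, 0, 0, 0, 0, 0, 0, 0, 0, 0, 0, 0, 0, 0, 0, 0, 0, 0], "fingers": 0.75}}

```text
time_s: 18.08
ee_pos: [0.6106, 0.3123, 0.1933]
tool_rot: [2.074, 2.359, 0.002]
contact_force: [2.2, -0.0, 5.8]
grip_width: 0.875
finger_force: 5.5
```

Request:
{"api": "apply_moves", "payload": {"moves": [0, 0, 0.4, 0, 0, 0, 1.0, 0, 0, 0, 1.9, 0, 0, 0, 2.8, 0, 0, 0, 3.7, 0]}}

```text
time_s: 18.5
ee_pos: [0.6099, 0.3121, 0.342]
tool_rot: [-2.074, -2.359, 0.002]
contact_force: [0.5, 0.4, 0.3]
grip_width: 0.875
finger_force: 0.0
```

Request:
{"api": "apply_moves", "payload": {"moves": [0, 0, 0.8, 0, 0, 0, 1.6, 0, 0, 0, 2, 0, 0, 0, 2, 0, 0, 0, 2, 0]}}

```text
time_s: 18.92
ee_pos: [0.6102, 0.3123, 0.4211]
tool_rot: [2.074, 2.359, 0.001]
contact_force: [1.0, -0.3, 0.3]
grip_width: 0.874
finger_force: 0.0
```

```bash
python3 - <<'E'
from h import *
w=cam('wrist');P=w['P']
m=(P[...,0]>.55)&(P[...,0]<.68)&(P[...,1]>.22)&(P[...,1]<.41)&(P[...,2]>.034)&(P[...,2]<.052)
n,l,st,_=cv2.connectedComponentsWithStats(m.astype('uint8'));k=l==1+st[1:,4].argmax()
Q=P[k];print(len(Q),cv2.minAreaRect(Q[:,:2].astype('float32')),Q[:,2].min(),Q[:,2].max(),Q[:,2].mean())
cv2.imwrite('pics/f.png',w['color'])
try: look()
except ValueError: print('lane empty')
E
```

```text
3349 ((0.6108880043029785, 0.30951809883117676), (0.05959700047969818, 0.0901930034160614), 8.654986381530762) 0.03402660625591316 0.04359786759281954 0.04052879899868337
t 18.97 tcp [0.6102 0.3122 0.4198] F [-0.3 -0.1 -1.7] slope 14.2 | n 531 up 0.16 0.254 x 0.4433 lane empty
```

View pics/f.png

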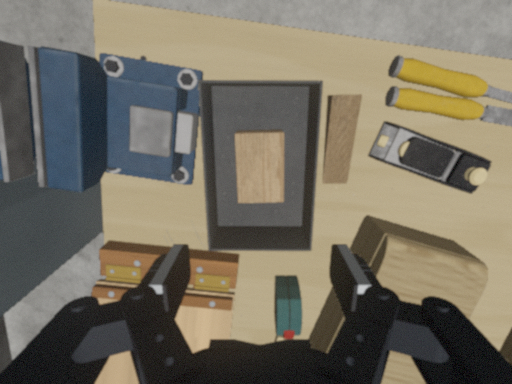

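The block (260,167) lies flat in the middle of the tray with its top at 41 mm. The board is at 14.2° and the other block is still up.

```bash
python3 -c "
from h import *
print(workorder.sign_off())"
```

```text
the job is handed in; nothing more can be done
None
```

The job is handed in: the waxed block (far lane) slid to the stop at about 14° and now lies flat in the tray, the board is still propped at about 14°, and the other block is untouched near the top; sign-off gave no verdict.

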